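# Fold the dough-wrapper press shut

### The job

The class is over and the washed wrapper press has to be folded up: push its round top plate over until it lies fully down on the base, then push the lever over across the plate until it too lies fully down. The press itself is not to be lifted, tipped or shoved along the table, and everything else on the table stays where it is. Finish with the hand clear of everything.

Things in the scene. Friction and masses are not known exactly. Their poses are not given: they have to be found in the camera images.
- press: cast-iron wrapper press, 3 kg, loose on four rubber feet. Origin on the table under the middle of its round lower plate (200 mm across, top 22 mm up). z up; y axis to the plate's hinge (ears at y = 115 mm, 40 mm high), -y to the lever's side (two clevis ears, x within 22 mm, y -106 to -130 mm, 74 mm high). It takes a push of 8 N at 0.2 m height without sliding or tipping
- plate (a joint): angle of the round top plate, rad: 0 = flat on the base (shut), 1.57 = upright, more = leaning away from the lever; starts at 1.6 to 1.9, stop at 1.95. 200 mm across, 12 mm thick, free edge 215 mm from the hinge line, which is parallel to the press's x. Stiff hinge: stays where left near upright, needs about 2 to 4 N at its edge; below about 40 degrees it sinks shut by itself
- plate_hinge (a point): middle of the plate's hinge line, at the press's y = 115 mm, 30 mm above the table, in the plate's middle plane
- plate_edge (a point): middle of the plate's free edge, furthest from the hinge, on its outer face (on top when shut, 6 mm off the middle plane). Shut: 36 mm above the table at the press's y = -100 mm. The outer face is flat for 75 mm from here along the middle line; then a boss at the plate's centre, 13 mm proud, with a cross rib and a spine to the hinge, 6 to 8 mm proud
- lever (a joint): angle of the pressing lever, rad: 0 = level across the shut plate (fully down), 1.57 = upright, more = leaning out away from the plate; starts at 1.9 to 2.3, stop at 2.45. Its pin is parallel to the press's x. Stiff pivot: it stays at any angle where it is left and needs a push all the way down, 2 to 4 N at its end, less when low. Laid down before the plate, it is in the plate's way
- lever_pivot (a point): lever's pin, 118 mm to the press's -y side of its origin, 62 mm above the table
- lever_end (a point): centre of the lever's free end, 215 mm from the pin. The last 93 mm are a round black grip of 24 mm diameter, the rest a bright steel bar 14 mm wide and 16 mm high. Fully down, the end is 62 mm above the table at the press's y = +97 mm
- big_bowl: bystander: open clear plastic bowl, 112 mm across, 58 mm high, beside the press; origin under its middle
- small_bowl: bystander: open clear plastic bowl, 84 mm across, 42 mm high, beside the press; origin under its middle
- cup: bystander: white ceramic cup, 72 mm across, 70 mm high, beside the press; origin under its middle
- spoon: bystander: wooden spoon lying flat, 220 mm long; origin under its middle
- phone: bystander: black telephone lying flat, 75 x 158 x 9 mm; origin under its middle
- jar: bystander: closed glass jar, 68 mm across, 95 mm high; origin under its middle
- scraper: bystander: steel dough scraper lying flat, 124 x 100 mm with a wooden grip 20 mm thick along one edge; origin near its middle
- mould: bystander: wooden cake mould lying flat, a block 150 x 75 x 28 mm with two round hollows and a 120 mm handle along its +x; origin under the middle of the block

How it is judged (in metres and radians):
On the way, in this order (a step that is already met when the one before it is completed fails the run):
1. the top plate lies fully down on the base (value of joint plate below 0.05 rad), for 0.2 s.
2. the lever lies fully down across the shut plate (value of joint lever below 0.06 rad and value of joint plate below 0.05 rad), for 0.2 s.
At the end, for the whole second after the job is handed in: plate within 0.05 rad of lying flat on the base, lever within 0.06 rad of lying level across it, the press at rest on its feet within 40 mm of where it stood, every other thing within 25 mm of where it was (all of step 2 and distance of press from where it was at the start of the episode below 0.04 m and angle between press's own z axis and vertical below 0.03 rad and linear speed of press below 0.02 m/s and distance of each of big_bowl, small_bowl, cup, spoon, phone, jar, scraper, mould from where it was at the start of the episode below 0.025 m); the robot touches nothing.
It fails at once if the press is lifted or tipped (height (world z) of press above 0.012 m or angle between press's own z axis and vertical above 0.12 rad).
It fails at once if the press is shoved more than 40 mm (distance of press from where it was at the start of the episode above 0.04 m).
It fails at once if something else on the table is moved more than 25 mm (distance of any of big_bowl, small_bowl, cup, spoon, phone, jar, scraper, mould from where it was at the start of the episode above 0.025 m).
It also fails if it takes over 64 s, if anything falls off the work surface, if the arm or the gripper's body presses on something with over 40 N, if the wrist force passes 120 N, or if a joint passes its speed limit or range.

### The arm

A 6-joint arm with a two-finger parallel gripper is mounted at the origin on the work surface. World frame = base frame: x ahead of the robot, y to its left, z up, the work surface at z = 0. Lengths are in mm, angles in rad, forces in N, time in s.
With the tool pointing down it reaches from about 350 to 925 mm from the base axis. Payload 6.4 kg.
Tool frame: the origin (TCP) lies midway between the tips of the shut fingers; the grasp point (between the pads) lies 19 mm behind it (ctrl.tcp_to_grasp is the distance from the TCP to the grasp point, in mm); z points along the fingers, y is the line along which they close (so a half turn about z gives the same grasp; the last joint's range is limited). The gripper opens to 94 mm and grips with 3 to 60 N. Pads are 16 mm wide; open, the fingers measure 119 mm over their backs; the gripper's body (75 mm by 177 mm) begins 78 mm behind the grasp point.
Start: joints at [1.163, 0.245, 1.558, -0, 1.339, -0.174], TCP at [150.585, 632.327, 172.255] pointing down, gripper open.
Joint ranges: [-3.13, 3.13], [-1.02, 2.26], [0.13, 2.54], [-0.95, 4.09], [0.21, 2.88], [-2.74, 2.74]. Speed limits (rad/s): [2.57, 2.57, 3.14, 3.14, 3.14, 3.14].

### API

Orientations are given as a unit quaternion [x, y, z, w].
In Python, from rig import ctrl gives the robot as it stands.
- The arm moves only by the shell command python3 -m crank 'ROWS'. ROWS is JSON, one flat list of numbers, 7 for each row, row after row: the turn, a rotation vector about the tool's x, y, z in degrees, then the shift along the tool's x, y, z in mm, then the finger opening in mm, from 0 to 94. A call has 1 to 10 rows; each row is the pose to reach, as a shift and turn from the pose commanded when the call began, along the tool's axes at that moment; what a row does not reach only later rows make up. A row lasts 1/8 s, in which the tool goes at most 62.5 mm and 10.7 degrees, less where a joint would pass 70% of its speed; a pose out of reach is approached as far as the arm can. A call with a gripper value outside its range is refused whole. The fingers move at their own pace and stop on an object; the grip force is fixed at half the most. Time passes only in rows, so rows that repeat a pose let the fingers close. It gives the time, the measured TCP pose, the force, the opening and the grip force at its end, in the units of the state.
- ctrl.sense(): the state, without advancing time (a new reading comes with each control period).
- ctrl.grab_frame(name): name is "side" or "top"; returns a dict with "image" (480x640x3 uint8, red, green, blue), "range_z" (480x640 float32, mm along the optical axis (not along the pixel's ray), 0 where there is no reading), "camera_matrix" (3x3 intrinsics, pixels), "pose" (4x4, takes a point from camera to world coordinates). Camera axes: x right, y down, z forward; pixel columns grow to the right and rows downward; lengths in mm; the calibration is good to about 2 mm. A picture is of the moment at which its call begins.
- ctrl.sign_off(): hands the job in; it is judged then, once.
The state is a dict: "time": time; "q": joint angles; "qvel": joint speeds; "joint_torque": joint torques, N m; "ee_pos": TCP position; "ee_rot": TCP orientation; "contact_force": force on the tool from outside, world axes, zero at the start; "moment": the same for the moment, N m; "opening": finger opening in mm; "finger_force": force on a finger pad.
Only numpy, scipy, OpenCV 4.12 (cv2) and the standard library are available. Lean on these libraries where they do the work, as an engineer would, in place of code of your own. Each camera call takes 0.05 s, during which the arm holds its last target. There are 200 camera calls.

## Working session

There is one attempt and no reset: what is moved stays moved. The work goes in short steps, Python scripts to look and compute and a shell command to move; the robot and the scene stay as the last step left them, time stands still between calls to the robot, and variables do not carry over. Pictures are saved under pics/ and viewed, at most 10 in all, crops included, and the job is handed in when it is done.

```bash
mkdir -p pics; ls; python3 - <<'E'
from rig import ctrl
import cv2,numpy as np
for n in("side","top"):
    f=ctrl.grab_frame(n); cv2.imwrite(f"pics/{n}0.png",f["image"][:,:,::-1]); np.savez(f"{n}0.npz",**f)
    print(n,f["camera_matrix"].tolist(),f["pose"].round(3).tolist())
s=ctrl.sense();print(s)
E
```

```text
pics
side [[469.0874533191009, 0.0, 319.4247543719998], [0.0, 469.0874533191009, 237.73911499964223], [0.0, 0.0, 1.0]] [[0.984, -0.089, 0.153, 345.173], [-0.176, -0.462, 0.869, -885.87], [-0.007, -0.882, -0.47, 551.055], [0.0, 0.0, 0.0, 1.0]]
top [[440.2435369783225, 0.0, 316.1980199115885], [0.0, 440.2435369783225, 241.23339494102882], [0.0, 0.0, 1.0]] [[0.005, -0.994, 0.109, 375.557], [-1.0, -0.003, 0.018, -46.967], [-0.017, -0.109, -0.994, 1193.883], [0.0, 0.0, 0.0, 1.0]]
{'time': 0.1, 'q': array([ 1.16290583e+00,  2.45725160e-01,  1.55886572e+00, -5.86235512e-06,
        1.33869756e+00, -1.74089385e-01]), 'qvel': array([ 0.00113988, -0.0020849 , -0.00244071, -0.00150924,  0.00029365,
        0.00131556]), 'joint_torque': array([ 3.29527074e-05, -4.16908157e+01, -3.15530205e+01,  6.86314423e-02,
        3.09228071e-02, -6.83215353e-05]), 'ee_pos': array([150.3432381 , 631.77163634, 171.28198791]), 'ee_rot': array([ 1.16633769e-01,  9.93174630e-01, -8.13066077e-04, -2.40528969e-04]), 'contact_force': array([0.12146429, 0.03307116, 0.53086739]), 'moment': array([-0.02777513,  0.02968345,  0.01240833]), 'finger_force': 0.0, 'opening': 93.75406067651909}
```

View pics/side0.png

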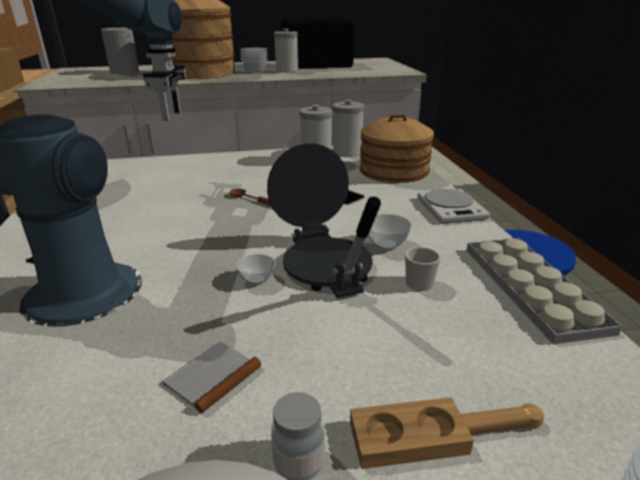

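View pics/top0.png

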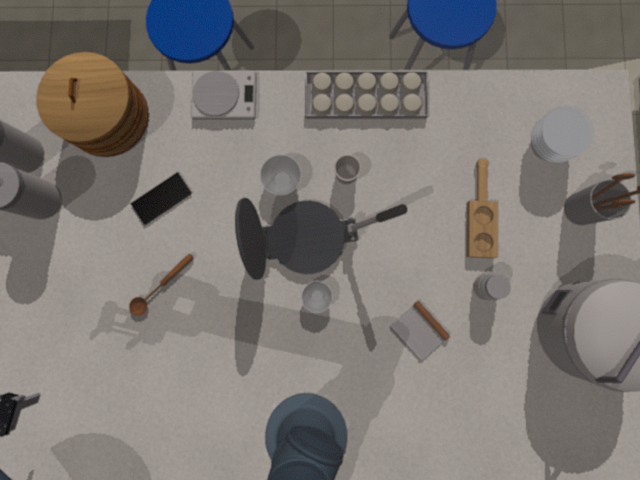

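Side view: the plate stands up at about (308,185) and the lever at (345,285)–(372,205). Top view: base plate at (308,237), upright plate at (252,238) towards world +y, lever from (352,230) to its end at (403,211), bowls at (280,175) and (316,295), cup at (347,168).

```bash
cat > h.py <<'E'
import numpy as np
def load(n,tag="0"):
    f=np.load(f"{n}{tag}.npz"); K=f["camera_matrix"];T=f["pose"];z=f["range_z"].astype(float)
    v,u=np.mgrid[:480,:640]
    P=np.stack([(u-K[0,2])/K[0,0]*z,(v-K[1,2])/K[1,1]*z,z],-1)@T[:3,:3].T+T[:3,3]
    P[z==0]=np.nan
    return f["image"],P
E
python3 - <<'E'
from h import *
import cv2
for n in("top","side"):
    I,P=load(n); np.set_printoptions(precision=1,suppress=True)
    if n=="top":
        for u,v in[(308,237),(290,237),(325,237),(308,215),(308,260),(268,240),(350,224),(350,238),(380,220),(403,211),(395,214),(252,205),(252,238),(250,270),(240,238),(280,175),(316,295),(347,160)]: print(n,u,v,P[v,u])
    else:
        for u,v in[(308,150),(308,185),(308,215),(280,190),(340,190),(372,203),(365,225),(350,265),(330,262)]: print(n,u,v,P[v,u])
I,P=load("top")
# base plate disc: z 15..28 and region
m=(abs(P[...,2]-22)<6)&(I.max(-1)<80); m[:, :262]=0; m[:, 362:]=0; m[:190]=0; m[285:]=0
q=P[m]; print("disc n",len(q),q.mean(0)); c,r=cv2.minEnclosingCircle(q[:,:2].astype(np.float32)); print(c,r)
# plate fit from side
I,P=load("side"); q=P[150:218,275:342].reshape(-1,3); q=q[np.isfinite(q[:,0])&(q[:,2]>50)]
I2=I[150:218,275:342].reshape(-1,3)
q=q[abs(q[:,1]-np.median(q[:,1]))<60]; c=q.mean(0); U,S,V=np.linalg.svd(q-c,full_matrices=False); print("plate plane",c,V[2],S/len(q)**.5)
E
```

```text
top 308 237 [515.5  -3.9  25.6]
top 290 237 [515.8  44.6  21.7]
top 325 237 [515.7 -49.4  24.6]
top 308 215 [575.1  -3.5  25.1]
top 308 260 [454.2  -4.2  20.9]
top 268 240 [507.6 103.8  20.3]
top 350 224 [ 543.8 -113.4   73.1]
top 350 238 [ 512.2 -115.6   34. ]
top 380 220 [ 536.4 -176.   185.9]
top 403 211 [ 544.7 -216.4  257. ]
top 395 214 [ 541.5 -202.3  237.7]
top 252 205 [584.8 133.2 114.5]
top 252 238 [497.  124.6 156. ]
top 250 270 [418.7 119.3 206.1]
top 240 238 [486.8 136.6 242.4]
top 280 175 [690.8  75.8   3.8]
top 316 295 [361.3 -25.7   0.5]
top 347 160 [ 723.4 -107.9   37.4]
side 308 150 [500.4 139.9 225. ]
side 308 185 [nan nan nan]
side 308 215 [493.2 111.3  75.3]
side 280 190 [429.9 113.3 143.3]
side 340 190 [575.1 133.5 123.8]
side 372 203 [ 547.2 -223.8  247.1]
side 365 225 [ 542.4 -205.7  199.4]
side 350 265 [ 536.  -136.8   80.4]
side 330 262 [520.  -22.   21.1]
disc n 4404 [516.2  -0.7  21.9]
(510.9848327636719, -10.79732608795166) 124.9046859741211
plate plane [497.  124.5 148.4] [ 0.2 -1.   0.1] [46.3 44.6  1.9]
```

```bash
python3 - <<'E'
from h import *
np.set_printoptions(precision=3,suppress=True)
I,P=load("side"); q=P[150:218,275:342].reshape(-1,3); q=q[np.isfinite(q[:,0])&(q[:,2]>70)&(abs(q[:,1]-125)<40)]
c=q.mean(0);n=np.linalg.svd(q-c,full_matrices=False)[2][2]; n*=-np.sign(n[1])
print(c,n,"yaw",np.degrees(np.arctan2(n[0],-n[1])),"theta",1.5708+np.arcsin(n[2]))
yaw=np.arctan2(n[0],-n[1])
L=[]
for nm in("side","top"):
    I,P=load(nm); m=(P[...,2]>85)&(P[...,1]<-110)&(P[...,1]>-280)&(abs(P[...,0]-540)<50)
    q=P[m]; c=np.median(q,0); d=np.linalg.svd(q-q.mean(0),full_matrices=False)[2][0]; d*=np.sign(d[2])
    print(nm,len(q),q.mean(0),d,"zmax",q[:,2].max(),q[q[:,2].argmax()])
    ex=np.array([np.cos(yaw),np.sin(yaw)]);ey=np.array([-np.sin(yaw),np.cos(yaw)])
    print(" lever angle",np.arctan2(d[2],d[:2]@ey), "lateral",d[:2]@ex)
    C=np.array([515,-2]); print(" lever mean press frame",(q.mean(0)[:2]-C)@ex,(q.mean(0)[:2]-C)@ey)
I,P=load("top"); m=(abs(P[...,2]-22)<7)&(I.max(-1)<90)
C=np.array([515.,-2]); m&=np.hypot(P[...,0]-C[0],P[...,1]-C[1])<103
q=P[m][:,:2]; r=np.hypot(*(q-C).T); 
e=q[r>60]; 
import cv2; print("disc",q.mean(0),[ (round(float(v),1)) for v in np.percentile(q,[0.5,99.5],axis=0).ravel()])
E
```

```text
[496.374 124.619 149.804] [ 0.153 -0.978  0.145] yaw 8.874327682500411 theta 1.716677460436234
side 860 [ 543.751 -191.923  186.706] [ 0.073 -0.476  0.876] zmax 253.4455929668888 [ 547.848 -214.396  253.446]
 lever angle 2.0731437442852507 lateral -0.0015425445014684287
 lever mean press frame -0.8917187531800338 -192.0845748990635
top 476 [ 543.385 -181.097  193.984] [ 0.077 -0.478  0.875] zmax 257.83543740950756 [ 544.575 -211.961  257.835]
 lever angle 2.075884866932716 lateral 0.0019296453335770345
 lever mean press frame 0.41643615625182234 -181.33154274056233
disc [516.075  -1.436] [422.0, -100.3, 611.3, 96.0]
```

```bash
python3 -m crank '[0,0,10,0,0,0,0, 0,0,21,0,0,-20,0, 0,0,31,0,0,-40,0, 0,0,42,0,0,-40,0, 0,0,52,0,0,-40,0, 0,0,62,0,0,-40,0, 0,0,66,0,0,-40,0, 0,0,66,0,0,-40,0]'
```

```text
time: 1.1
ee_pos: [150.5, 632.0, 211.7]
ee_rot: [0.638, 0.77, -0.0, 0.0]
contact_force: [0.2, -0.4, -0.4]
opening: 17.7
finger_force: 0.0
```

```bash
cat > g.py <<'E'
import sys,numpy as np
from scipy.spatial.transform import Rotation as R
from rig import ctrl
yaw=np.radians(8.9);C=np.array([515.5,-1.5,0]);M=R.from_rotvec([0,0,yaw]).as_matrix()
def now():
    s=ctrl.sense();return s["ee_pos"],R.from_quat(s["ee_rot"]).as_matrix()
if __name__=="__main__":
    p,T=now(); print("press-frame TCP",(M.T@(p-C)).round(1),"xtool angle err deg",np.degrees(np.arctan2(*(M.T@T[:,0])[:2])).round(2))
    for a in sys.argv[1:]:
        t=C+M@np.array(eval(a),float); print(a,"shift",(T.T@(t-p)).round(1))
E
python3 g.py 0,215,205
```

```text
press-frame TCP [-262.6  682.4  211.7] xtool angle err deg -1.76
0,215,205 shift [-475.2  248.2    6.9]
```

```bash
python3 -m crank '[0,0,1.8,-50,26,0,0, 0,0,1.8,-100,52,0,0, 0,0,1.8,-152,80,0,0, 0,0,1.8,-205,107,0,0, 0,0,1.8,-258,135,0,0, 0,0,1.8,-310,162,0,0, 0,0,1.8,-365,191,0,0, 0,0,1.8,-420,219,0,0, 0,0,1.8,-475,248,6,0, 0,0,1.8,-475,248,6,0]'; python3 g.py 0,170,205
python3 - <<'E'
import numpy as np
print("theta  y  z for s=180, t=12")
for d in range(100,-1,-10):
    t=np.radians(d);s=180;print(d,round(115-s*np.cos(t)+14*np.sin(t)),round(30+s*np.sin(t)+8*np.cos(t)))
E
```

```text
time: 2.35
ee_pos: [483.2, 208.1, 205.5]
ee_rot: [0.653, 0.758, -0.001, -0.0]
contact_force: [0.5, 0.5, -0.0]
opening: 0.4
finger_force: 0.0
press-frame TCP [  0.5 212.1 205.5] xtool angle err deg 0.37
0,170,205 shift [-42.1  -0.2   0.6]
theta  y  z for s=180, t=12
100 160 206
90 129 210
80 98 209
70 67 202
60 37 190
50 10 173
40 -14 152
30 -34 127
20 -49 99
10 -60 69
0 -65 38
```

```bash
python3 -m crank '[0,0,0,-20,0,0,0, 0,0,0,-35,0,0,0, 0,0,0,-42,0,0,0, 0,0,0,-49,0,0,0, 0,0,0,-56,0,-2,0, 0,0,0,-64,0,-3,0, 0,0,0,-72,0,-4,0, 0,0,0,-80,0,-5,0]'; python3 g.py
```

```text
time: 3.35
ee_pos: [493.9, 131.7, 211.2]
ee_rot: [0.651, 0.759, 0.0, -0.0]
contact_force: [-0.8, 2.3, -0.4]
opening: 0.7
finger_force: 1.1
press-frame TCP [ -0.7 134.9 211.2] xtool angle err deg 0.09
```

```bash
python3 -m crank '[0,0,0,-9,0,0,0, 0,0,0,-18,0,1,0, 0,0,0,-27,0,1,0, 0,0,0,-36,0,2,0, 0,0,0,-45,0,4,0, 0,0,0,-54,0,6,0, 0,0,0,-62,0,8,0, 0,0,0,-70,0,10,0, 0,0,0,-78,0,13,0, 0,0,0,-86,0,16,0]'; python3 g.py
```

```text
time: 4.6
ee_pos: [508.1, 44.7, 197.2]
ee_rot: [0.651, 0.759, -0.001, 0.002]
contact_force: [-2.9, -3.1, 8.5]
opening: 0.1
finger_force: 4.8
press-frame TCP [ -0.2  46.7 197.2] xtool angle err deg 0.12
```

```bash
python3 - <<'E'
from rig import ctrl
import cv2,numpy as np
f=ctrl.grab_frame("side"); np.savez("side1.npz",**f)
cv2.imwrite("pics/s1.png",cv2.resize(f["image"][100:320,180:460,::-1],None,fx=2.5,fy=2.5))
s=ctrl.sense();print(s["contact_force"],s["ee_pos"])
E
```

```text
[-2.80258007 -3.45052016  8.85944703] [508.17716794  43.75667801 196.82824451]
```

View pics/s1.png

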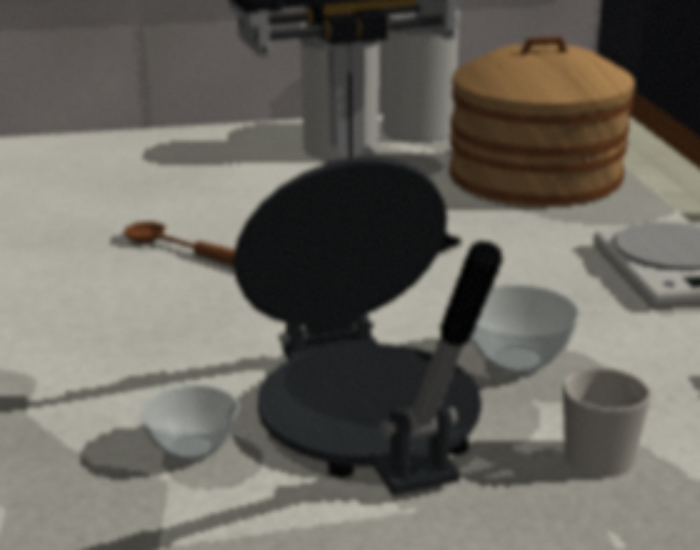

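The plate leans forward at roughly 60°, with the fingers behind its top edge (350,140). The base looks unmoved. I'll check the angles numerically.

```bash
python3 - <<'E'
from h import *
np.set_printoptions(precision=3,suppress=True)
from g import C,M
for tag in "01":
    I,P=load("side",tag); Q=(P-C)@M
    m=(np.hypot(Q[...,0],Q[...,1]+20)<70)&(abs(Q[...,2]-22)<10)&(I.max(-1)<90); q=Q[m]
    n=np.linalg.svd(q-q.mean(0),full_matrices=False)[2][2]; print(tag,"base",len(q),q.mean(0),n*np.sign(n[2]))
    m=(abs(Q[...,0])<90)&(Q[...,2]>80)&(Q[...,1]>-60)&(Q[...,1]<180)&(I.max(-1)<70); q=Q[m]
    n=np.linalg.svd(q-np.median(q,0),full_matrices=False)[2][2]; n*=-np.sign(n[1]); print("plate",len(q),q.mean(0),n,np.degrees(np.arctan2(-n[1],-n[2])), q[:,2].max())
    m=(abs(Q[...,0])<25)&(Q[...,2]>90)&(Q[...,1]<-110)&(Q[...,1]>-280); q=Q[m]; print("lever",q.mean(0))
E
```

```text
0 base 1234 [-11.848 -13.589  20.7  ] [-0.001  0.001  1.   ]
plate 4579 [ -1.059 128.573 156.659] [-0.001 -0.989  0.146] 98.38837419752336 241.95267398868748
lever [  -1.575 -193.629  188.706]
1 base 1210 [-11.971 -13.442  20.715] [0.    0.001 1.   ]
plate 10128 [-12.828  31.958 328.549] [-0.062 -0.982 -0.178] 79.71170443328647 533.3348087316326
lever [  -1.522 -193.624  188.661]
```

```bash
python3 - <<'E'
from h import *
np.set_printoptions(precision=3,suppress=True)
from g import C,M
I,P=load("side","1"); Q=(P-C)@M
# inner-face region: pixels in crop (250..430,190..290)/2.5 + (180,100)
q=Q[100+190//2:100+1,0:1]
v0,v1,u0,u1=100+80,100+112,180+104,180+166
q=Q[v0:v1,u0:u1].reshape(-1,3); q=q[np.isfinite(q[:,0])]
n=np.linalg.svd(q-q.mean(0),full_matrices=False)[2]; print(q.mean(0),n[2])
c=q.mean(0); print("theta via hinge",np.degrees(np.arctan2(c[2]-30,115-c[1])))
for v in range(160,200,4): print(v,Q[v,322])
E
```

```text
[ -3.764  64.276 144.861] [-0.017 -0.897 -0.442]
theta via hinge 66.17338251318071
160 [  3.758  36.377 235.112]
164 [  3.606  36.045 226.548]
168 [  4.351  38.282 216.948]
172 [  4.357  38.407 208.048]
176 [  5.349  41.353 197.949]
180 [  7.89   48.735 185.906]
184 [  9.258  52.762 175.037]
188 [ 10.958  57.741 163.598]
192 [ 12.081  61.07  152.698]
196 [ 14.218  67.305 140.343]
```

```bash
python3 -m crank '[0,0,0,-4,0,-2,0, 0,0,0,-10,0,-1,0, 0,0,0,-16,0,1,0]'; python3 g.py
```

```text
time: 5.03
ee_pos: [509.7, 30.8, 193.9]
ee_rot: [0.651, 0.759, -0.0, 0.0]
contact_force: [-0.2, 0.2, 1.6]
opening: 0.3
finger_force: 0.6
press-frame TCP [ -0.8  32.8 193.9] xtool angle err deg 0.1
```

```bash
python3 -m crank '[0,0,0,-8,0,5,0, 0,0,0,-16,0,13,0, 0,0,0,-23,0,20,0, 0,0,0,-31,0,27,0, 0,0,0,-39,0,34,0, 0,0,0,-47,0,42,0, 0,0,0,-54,0,50,0, 0,0,0,-60,0,58,0]'; python3 g.py
```

```text
time: 6.02
ee_pos: [518.2, -28.2, 134.9]
ee_rot: [0.651, 0.759, -0.0, -0.001]
contact_force: [0.6, 0.0, 0.1]
opening: 0.7
finger_force: 0.2
press-frame TCP [ -1.5 -26.8 134.9] xtool angle err deg 0.1
```

```bash
python3 -m crank '[0,0,0,-8,0,15,0, 0,0,0,-15,0,28,0, 0,0,0,-15,0,28,0, 0,0,0,-15,0,28,0, 0,0,0,-15,0,28,0, 0,0,0,-15,0,28,0, 0,0,0,-15,0,28,0]'; cat > look.py <<'E'
import sys
from rig import ctrl
import cv2,numpy as np
from g import C,M
t=sys.argv[1]
f=ctrl.grab_frame("side"); np.savez(f"side{t}.npz",**f)
cv2.imwrite(f"pics/s{t}.png",cv2.resize(f["image"][100:320,180:460,::-1],None,fx=2.5,fy=2.5))
from h import load
I,P=load("side",t); Q=(P-C)@M
# base rim / plate heights along several y'
for y in(-90,-70,-50,40,70):
    for x in(-60,60):
        m=(abs(Q[...,0]-x)<10)&(abs(Q[...,1]-y)<8)&(I.max(-1)<90)&(Q[...,2]<170)
        print((x,y),m.sum(),np.median(Q[m][:,2]).round(1) if m.any() else None)
s=ctrl.sense();print(s["contact_force"],s["ee_pos"],s["time"])
E
python3 look.py 2
```

```text
time: 6.9
ee_pos: [521.2, -42.8, 108.5]
ee_rot: [0.651, 0.759, 0.0, 0.0]
contact_force: [0.6, -0.3, 0.3]
opening: 0.4
finger_force: 0.0
(-60, -90) 32 2.7
(60, -90) 68 0.1
(-60, -70) 146 19.8
(60, -70) 55 21.4
(-60, -50) 85 20.6
(60, -50) 13 21.2
(-60, 40) 35 20.7
(60, 40) 6 58.6
(-60, 70) 5 50.7
(60, 70) 4 50.5
[ 0.98684601 -0.26982244  1.00555029] [521.22619237 -42.85411138 108.4916905 ] 6.95
```

View pics/s2.png

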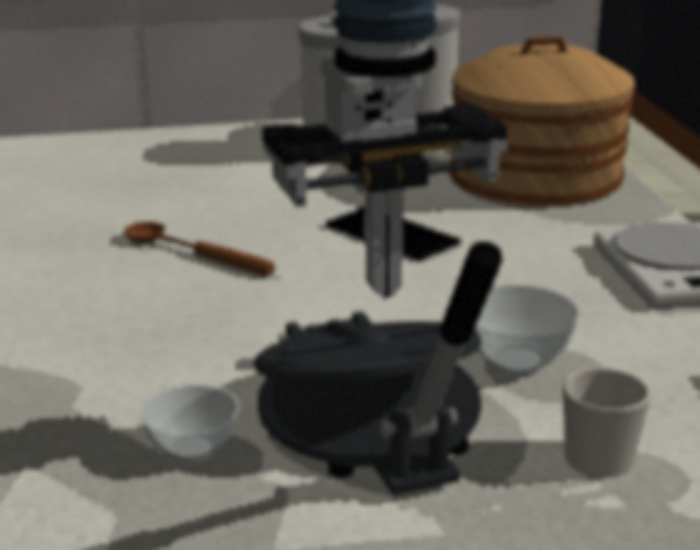

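The plate has dropped to about 15–20° and is sinking with the hand clear above it. I'll follow it down.

```bash
python3 -m crank '[0,0,0,-5,0,8,0, 0,0,0,-10,0,16,0, 0,0,0,-14,0,24,0, 0,0,0,-17,0,32,0, 0,0,0,-20,0,40,0, 0,0,0,-22,0,48,0, 0,0,0,-23,0,56,0, 0,0,0,-23,0,62,0, 0,0,0,-23,0,66,0]'; python3 look.py 3; python3 g.py
```

```text
time: 8.07
ee_pos: [524.5, -65.5, 41.8]
ee_rot: [0.651, 0.759, -0.0, -0.0]
contact_force: [0.4, 0.2, -0.3]
opening: 0.1
finger_force: 0.0
(-60, -90) 43 0.7
(60, -90) 80 0.4
(-60, -70) 142 20.9
(60, -70) 50 33.4
(-60, -50) 51 34.1
(60, -50) 31 34.7
(-60, 40) 30 34.5
(60, 40) 15 34.6
(-60, 70) 17 33.7
(60, 70) 0 None
[-0.64015938  0.15599873  0.10113401] [524.20524583 -65.39634374  41.45760914] 8.125
press-frame TCP [ -1.3 -64.5  41.5] xtool angle err deg 0.09
```

```bash
python3 -m crank '[0,0,0,0,0,3,0, 0,0,0,0,0,5,0, 0,0,0,0,0,6,0, 0,0,0,0,0,6,0]'; python3 g.py; 
```

```text
time: 8.62
ee_pos: [524.6, -65.6, 36.3]
ee_rot: [0.651, 0.759, -0.0, 0.0]
contact_force: [-0.4, -0.2, 0.2]
opening: 0.1
finger_force: 0.0
press-frame TCP [ -0.9 -64.8  36.3] xtool angle err deg 0.1
```

```bash
python3 -m crank '[0,0,0,0,0,-50,0, 0,0,0,0,0,-105,0, 0,0,0,0,0,-165,0, 0,0,0,0,0,-225,0, 0,0,0,0,0,-280,0, 0,0,0,-20,0,-290,0, 0,0,0,-75,0,-290,0, 0,0,0,-130,0,-290,0, 0,0,0,-185,0,-290,0, 0,0,0,-235,0,-290,0]'; python3 g.py 0,-300,215
```

```text
time: 9.88
ee_pos: [559.9, -300.1, 324.2]
ee_rot: [0.651, 0.759, -0.0, -0.001]
contact_force: [0.4, 0.7, -0.5]
opening: 0.1
finger_force: 0.0
press-frame TCP [  -2.3 -301.9  324.2] xtool angle err deg 0.15
0,-300,215 shift [  1.7   2.5 109.2]
```

```bash
python3 -m crank '[0,0,0,0,2,50,0, 0,0,0,0,2,105,0, 0,0,0,15,2,105,0, 0,0,0,30,2,105,0, 0,0,0,40,2,105,0, 0,0,0,48,2,105,0, 0,0,0,56,2,104,0, 0,0,0,64,2,103,0]'; python3 g.py
python3 - <<'E'
import numpy as np
for d in range(120,-1,-10):
    t=np.radians(d);s=190;print(d,round(-118+s*np.cos(t)-21*np.sin(t)),round(62+s*np.sin(t)+12*np.cos(t)))
E
```

```text
time: 10.88
ee_pos: [552.8, -233.9, 223.7]
ee_rot: [0.651, 0.759, 0.0, 0.0]
contact_force: [0.9, 0.2, 0.1]
opening: 0.7
finger_force: 0.0
press-frame TCP [   0.9 -235.4  223.7] xtool angle err deg 0.1
120 -231 221
110 -203 236
100 -172 247
90 -139 252
80 -106 251
70 -73 245
60 -41 233
50 -12 215
40 14 193
30 36 167
20 53 138
10 65 107
0 72 74
```

```bash
python3 -m crank '[0,0,0,8,0,-2,0, 0,0,0,16,0,-5,0, 0,0,0,24,0,-8,0, 0,0,0,32,0,-11,0, 0,0,0,40,0,-14,0, 0,0,0,48,0,-17,0, 0,0,0,56,0,-20,0, 0,0,0,64,0,-23,0, 0,0,0,72,0,-25,0]'; python3 g.py
```

```text
time: 12.0
ee_pos: [541.7, -162.6, 248.5]
ee_rot: [0.651, 0.759, 0.0, 0.0]
contact_force: [-0.8, 0.3, -0.3]
opening: 0.5
finger_force: 0.0
press-frame TCP [   1.  -163.3  248.5] xtool angle err deg 0.09
```

```bash
python3 look.py 4 | tail -1; python3 - <<'E'
from h import *
from g import C,M
I,P=load("side","4");Q=(P-C)@M
m=(abs(Q[...,0])<25)&(Q[...,2]>90)&(Q[...,2]<235)&(Q[...,1]<-100)&(Q[...,1]>-280);q=Q[m];print(len(q),q.mean(0),np.percentile(q,[2,98],axis=0))
E
```

```text
[1.16549039 0.77730502 0.77577803] [ 541.75747284 -161.89002456  248.78483786] 12.05
664 [  -1.99964828 -186.23247529  173.60491035] [[  -9.27873189 -222.6008967    94.25738812]
 [   9.06057018 -138.72586754  233.38253592]]
```

View pics/s4.png

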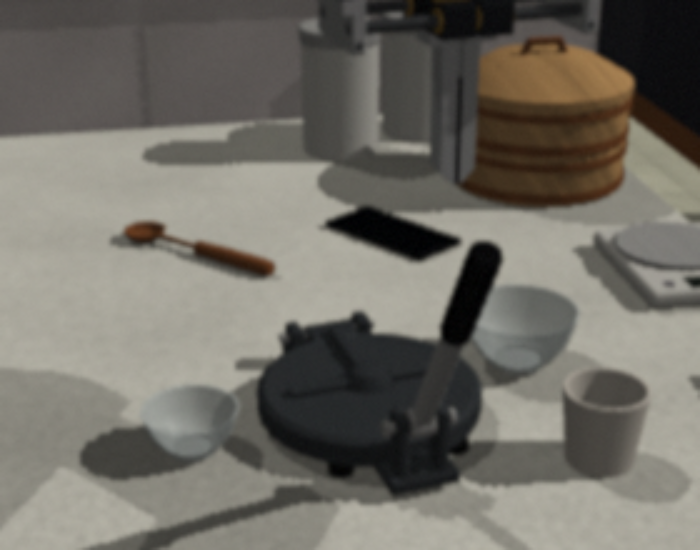

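The plate is shut. The lever still looks at its start pose, with its end at (485,255), while the finger tip is at (455,185). I'll check the geometry.

```bash
python3 - <<'E'
from h import *
from g import C,M
np.set_printoptions(precision=1,suppress=True)
f=np.load("side4.npz");T=f["pose"];K=f["camera_matrix"]
def pr(p):
    c=T[:3,:3].T@(np.array(p)-T[:3,3]);u=K@c/c[2];return (u[:2]-[180,100])*2.5,c[2]
print("tcp",pr([541.7,-162,248.8]));
for s in(0,215): print("lever",s,pr(C+M@[0,-118+s*np.cos(2.075),62+s*np.sin(2.075)]))
I,P=load("side","4");Q=(P-C)@M
for cx,cy in[(455,100),(445,140),(470,140),(455,175),(484,260),(475,290),(460,320),(440,370)]:
    print(cx,cy,Q[100+int(cy/2.5),180+int(cx/2.5)])
I,P=load("side","0");Q=(P-C)@M
print(Q[100+104,180+193],Q[100+116,190+180])
E
```

```text
tcp (array([447.6, 219.8]), np.float64(801.3393845939261))
lever 0 (array([416.1, 420.5]), np.float64(926.1612251353113))
lever 215 (array([482.9, 250.7]), np.float64(750.8819070594084))
455 100 [  -1.4 -172.9  335.4]
445 140 [  -7.3 -172.6  309.4]
470 140 [   9.9 -174.   307.9]
455 175 [   1.1 -171.8  284.1]
484 260 [  -2.5 -227.   246.3]
475 290 [  -1.8 -216.7  220.4]
460 320 [  -4.  -200.3  190.9]
440 370 [  -2.3 -166.   133.6]
[  -2.8 -227.6  246.6] [  -2.  -217.2  220.7]
```

```bash
python3 - <<'E'
from h import *
from g import C,M
np.set_printoptions(precision=1,suppress=True)
for t,tcp in(("2",(0,-42,108.5)),("3",(-1.3,-64.5,41.5)),("4",(1,-163,248.6))):
    I,P=load("side",t);Q=(P-C)@M
    print(t,tcp)
    for z in range(int(tcp[2])-10,int(tcp[2])+60,5):
        m=(abs(Q[...,2]-z)<2.5)&(abs(Q[...,1]-tcp[1])<22)&(abs(Q[...,0])<30)
        if m.any(): print(z,m.sum(),np.median(Q[m],0),I[m].mean(0), np.ptp(Q[m][:,0]))
E
```

```text
2 (0, -42, 108.5)
143 13 [ -1.8 -51.6 143.9] [89.9 88.9 85.2] 15.108454437215661
148 23 [ -1.5 -51.7 148.6] [81.  80.2 77.9] 23.781559434661325
153 33 [ -5.6 -51.6 153.5] [78.8 78.2 76.2] 24.670129087715907
158 35 [ -1.8 -51.8 158.1] [79.1 78.5 76.6] 23.641543493782564
163 36 [ -3.7 -51.6 163.6] [78.7 78.2 76.4] 25.167964361677434
3 (-1.3, -64.5, 41.5)
31 13 [-19.  -57.7  33.2] [41.2 43.6 45. ] 13.28387261637191
36 141 [-14.2 -55.2  34.7] [40.7 43.2 44.6] 55.63898362381347
71 1 [ -3.2 -74.   73.4] [59. 60. 59.] 0.0
76 9 [  0.5 -75.1  77.2] [61.4 61.  60.6] 11.2007635497678
81 21 [ -0.2 -75.2  81.5] [71.6 71.  70.2] 22.65905265826547
86 30 [ -4.9 -74.5  86.1] [72.8 72.5 71.5] 22.023336198877956
91 27 [ -4.3 -74.9  90.5] [72.2 71.9 71. ] 24.058215560874842
96 34 [ -4.5 -73.9  95.7] [73.1 72.6 71.5] 24.944859617505013
4 (1, -163, 248.6)
278 1 [   2.2 -169.8  279.8] [44. 42. 41.] 0.0
283 19 [   1.1 -173.8  283.5] [65.5 64.2 62.6] 14.829372907810825
288 36 [  -0.2 -173.3  288. ] [70.8 70.2 69.2] 23.287723183550494
293 54 [  -1.9 -173.4  292.9] [69.7 69.1 67.7] 25.584596650153593
298 52 [  -3.5 -173.5  298. ] [71.  70.4 69. ] 25.024414428730594
303 53 [  -2.8 -173.7  303.2] [70.7 70.2 68.9] 24.404603036138106
```

Depth shows the real finger tips about 32 mm above the reported TCP (consistent in three frames), so the hand passed over the lever. I'll go back and come in lower.

```bash
python3 -m crank '[0,0,0,0,0,-25,0, 0,0,0,-50,0,-25,0, 0,0,0,-100,0,-25,0, 0,0,0,-138,0,-20,0, 0,0,0,-138,0,30,0, 0,0,0,-138,0,62,0, 0,0,0,-120,0,62,0, 0,0,0,-100,0,62,0, 0,0,0,-86,0,62,0,0,0,0,-78,0,62,0]'; python3 g.py
```

```text
time: 13.3
ee_pos: [554.3, -239.2, 188.0]
ee_rot: [0.65, 0.76, 0.0, 0.001]
contact_force: [0.6, 0.2, 1.0]
opening: 0.9
finger_force: 0.0
press-frame TCP [   1.6 -240.8  188. ] xtool angle err deg 0.02
```

```bash
python3 -m crank '[0,0,0,6,0,-1,0, 0,0,0,14,0,-4,0, 0,0,0,22,0,-8,0, 0,0,0,30,0,-12,0, 0,0,0,38,0,-16,0, 0,0,0,46,0,-19,0]'; python3 g.py
```

```text
time: 14.05
ee_pos: [546.6, -194.3, 205.5]
ee_rot: [0.651, 0.759, 0.0, 0.0]
contact_force: [1.8, -3.2, 1.4]
opening: 0.4
finger_force: 1.7
press-frame TCP [   0.9 -195.3  205.5] xtool angle err deg 0.1
```

```bash
python3 -m crank '[0,0,0,8,0,-4,0, 0,0,0,16,0,-7,0, 0,0,0,24,0,-9,0, 0,0,0,33,0,-11,0, 0,0,0,42,0,-13,0, 0,0,0,51,0,-14,0, 0,0,0,60,0,-14,0, 0,0,0,69,0,-14,0, 0,0,0,78,0,-13,0, 0,0,0,87,0,-12,0]'; python3 g.py
```

```text
time: 15.3
ee_pos: [533.6, -108.2, 217.6]
ee_rot: [0.651, 0.759, 0.0, 0.0]
contact_force: [0.1, -1.9, 2.2]
opening: 0.5
finger_force: 1.1
press-frame TCP [   1.4 -108.2  217.6] xtool angle err deg 0.09
```

```bash
python3 -m crank '[0,0,0,9,0,0,0, 0,0,0,18,0,2,0, 0,0,0,27,0,4,0, 0,0,0,35,0,6,0, 0,0,0,43,0,9,0, 0,0,0,51,0,12,0, 0,0,0,59,0,15,0, 0,0,0,67,0,18,0, 0,0,0,75,0,23,0, 0,0,0,82,0,28,0]'; python3 g.py
```

```text
time: 16.55
ee_pos: [520.6, -27.1, 188.9]
ee_rot: [0.651, 0.759, 0.0, -0.0]
contact_force: [-0.4, -0.1, 1.6]
opening: 0.3
finger_force: 0.7
press-frame TCP [  1.1 -26.1 188.9] xtool angle err deg 0.09
```

```bash
python3 -m crank '[0,0,0,7,0,4,0, 0,0,0,14,0,9,0, 0,0,0,21,0,15,0, 0,0,0,28,0,20,0, 0,0,0,34,0,25,0, 0,0,0,40,0,31,0, 0,0,0,46,0,38,0, 0,0,0,52,0,45,0, 0,0,0,57,0,52,0, 0,0,0,62,0,59,0]'; python3 g.py
```

```text
time: 17.8
ee_pos: [511.2, 33.9, 129.8]
ee_rot: [0.651, 0.759, -0.0, -0.0]
contact_force: [-0.4, -0.3, 1.2]
opening: 0.7
finger_force: 0.4
press-frame TCP [  1.2  35.6 129.8] xtool angle err deg 0.09
```

```bash
python3 -m crank '[0,0,0,5,0,8,0, 0,0,0,10,0,16,0, 0,0,0,15,0,24,0, 0,0,0,19,0,32,0, 0,0,0,22,0,40,0, 0,0,0,25,0,48,0, 0,0,0,28,0,56,0, 0,0,0,30,0,64,0, 0,0,0,32,0,72,0, 0,0,0,33,0,78,0]'; python3 g.py
```

```text
time: 19.05
ee_pos: [506.1, 66.2, 51.7]
ee_rot: [0.651, 0.759, -0.0, -0.0]
contact_force: [0.2, -0.3, 0.4]
opening: 0.9
finger_force: 0.2
press-frame TCP [ 1.2 68.4 51.7] xtool angle err deg 0.1
```

Now press the last few mm slowly, watching the force.

```bash
python3 -m crank '[0,0,0,1,0,4,0, 0,0,0,1,0,7,0, 0,0,0,1,0,10,0, 0,0,0,1,0,12,0]'; python3 g.py; python3 look.py 5 | tail -1;  python3 - <<'E'
from h import *
from g import C,M
I,P=load("side","5");Q=(P-C)@M
for y in range(-100,100,20):
    m=(abs(Q[...,0])<12)&(abs(Q[...,1]-y)<8)&(Q[...,2]<100);q=Q[m][:,2]; print(y,len(q),np.percentile(q,95).round(1) if len(q) else 0)
E
```

```text
time: 19.55
ee_pos: [506.3, 67.1, 40.8]
ee_rot: [0.651, 0.759, -0.0, -0.0]
contact_force: [-4.6, 0.3, 11.9]
opening: 0.5
finger_force: 6.1
press-frame TCP [ 1.5 69.2 40.8] xtool angle err deg 0.1
[-2.43402674  0.27808002  4.33891947] [506.17152013  67.14551065  40.9098108 ] 19.6
-100 78 69.5
-80 41 69.6
-60 59 69.5
-40 73 69.7
-20 101 68.8
0 76 71.5
20 47 72.6
40 67 72.9
60 152 98.6
80 44 71.4
```

View pics/s5.png

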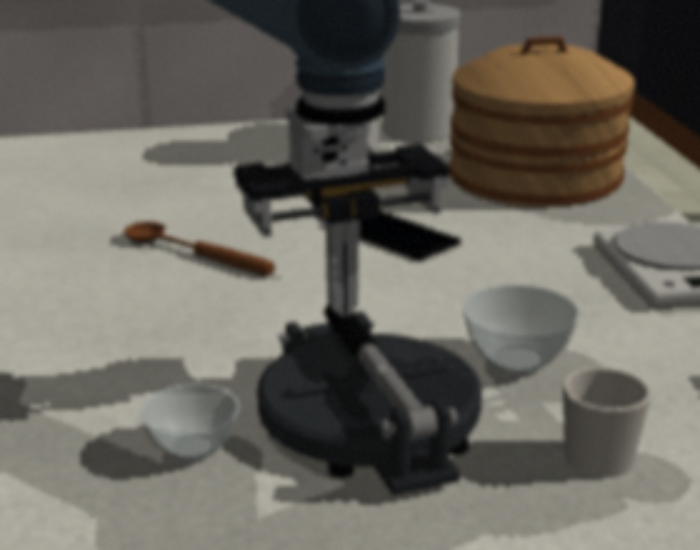

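The lever lies level across the shut plate: bar top at 69.6 mm along its whole length, grip top at 73 mm, and the force rose sharply at the stop. I'll lift clear and check.

```bash
python3 -m crank '[0,0,0,0,0,1,0, 0,0,0,0,0,1,0, 0,0,0,0,0,-10,0, 0,0,0,0,0,-50,0, 0,0,0,0,0,-105,0, 0,0,0,0,0,-160,0, 0,0,0,0,0,-200,0, 0,0,0,0,0,-200,0, 0,0,0,0,0,-200,0]'; python3 look.py 6;  python3 - <<'E'
from h import *
from g import C,M
I,P=load("side","6");Q=(P-C)@M
for y in range(-100,100,20):
    m=(abs(Q[...,0])<12)&(abs(Q[...,1]-y)<8)&(Q[...,2]<100);q=Q[m][:,2]; print(y,len(q),np.percentile(q,95).round(1) if len(q) else 0)
E
```

```text
time: 20.72
ee_pos: [505.5, 67.1, 239.3]
ee_rot: [0.651, 0.759, -0.0, -0.001]
contact_force: [-0.5, -0.4, -0.8]
opening: 0.3
finger_force: 0.0
(-60, -90) 38 2.7
(60, -90) 71 0.4
(-60, -70) 143 23.4
(60, -70) 50 33.3
(-60, -50) 53 34.3
(60, -50) 35 34.3
(-60, 40) 29 34.9
(60, 40) 29 34.3
(-60, 70) 16 34.5
(60, 70) 13 34.4
[ 0.186681    0.59556436 -1.28016883] [505.1026684   67.16748151 238.47055965] 20.775
-100 68 69.8
-80 43 70.0
-60 60 68.9
-40 76 69.5
-20 90 69.3
0 73 70.3
20 49 73.5
40 63 72.8
60 66 73.1
80 56 72.2
```

View pics/s6.png

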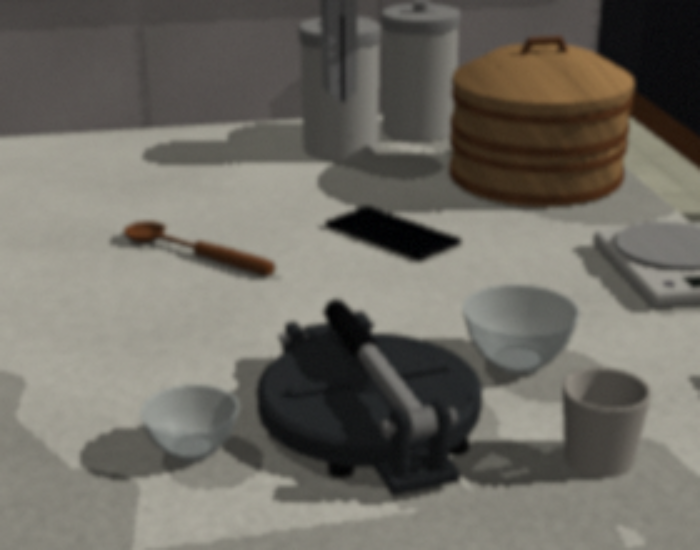

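The plate and lever are both down, the hand is clear above, and the bowls (190,420), (520,330) and cup (605,420) are where they were.

```bash
python3 -c "
from rig import ctrl
print(ctrl.sign_off())"
```

```text
the job is handed in; nothing more can be done
None
```

The press is folded and handed in at about 21 s: the plate is shut and the lever lies level across it by the last depth image. The press and the things beside it look unmoved, and the hand is clear; `sign_off` gave no verdict.

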